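Make up the tea kit and the rice kit on the marble shelf

ROBOT

A 7-joint arm with a two-finger parallel gripper is mounted at the origin on the work surface. World frame = base frame: x ahead of the robot, y to its left, z up, the work surface at z = 0. Lengths are in m, angles in rad, forces in N, time in s.
With the tool pointing down it reaches from about 0.35 to 0.9 m from the base axis. Payload 8.1 kg.
Tool frame: the origin (TCP) lies on the mounting face of the last link; the fingertips stand 178 mm ahead of it and the grasp point (between the pads) lies 159 mm ahead of it (r.grip_depth is the z of the grasp point in the tool frame, in m); z points along the fingers, y is the direction in which the jaws open and shut (so a half turn about z gives the same grasp; the last joint's range is limited). The gripper opens to 92 mm and grips with 3 to 60 N. Pads are 19 mm wide; open, the fingers measure 130 mm over their backs; the gripper's body (75 mm by 190 mm) begins 47 mm behind the grasp point.
Start: joints at [-0.103, 0.434, 0.025, 1.573, -0.012, 1.134, -0.075], TCP at [0.625, -0, 0.405] pointing down, gripper open.
Joint ranges: [-2.62, 2.62], [-0.44, 2.09], [-1.27, 1.32], [0.08, 2.57], [-1.32, 4.46], [0.12, 2], [-2.74, 2.74]. Speed limits (rad/s): [2.22, 2.22, 3.01, 3.01, 3.14, 3.14, 3.14].

INTERFACE

Orientations are given as a rotation vector (axis times angle).
In Python, from cell import r, optics, finish_job gives the robot as it stands.
- The arm moves only by the tool drive_tool, never from a script. Its argument "moves" is a list of rows, each a list of 3 entries, a list of its own where there are three numbers: the turn, a rotation vector about the tool's x, y, z in degrees, then the shift along the tool's x, y, z in cm, then the finger opening in cm, from 0 to 9.18. In form: [[[rx, ry, rz], [tx, ty, tz], fingers], ...]. A call has 1 to 20 rows; each row is the pose to reach, as a shift and turn from the pose commanded when the call began, along the tool's axes at that moment; what a row does not reach only later rows make up. A row lasts 1/10 s, in which the tool goes at most 50 mm and 8.59 degrees, less where a joint would pass 70% of its speed; a pose out of reach is approached as far as the arm can. A call with a gripper value outside its range is refused whole. The fingers move at their own pace and stop on an object; "grip_force" is the grip in N (left out, the last holds). Time passes only in rows, so rows that repeat a pose let the fingers close. It gives the time, the measured TCP pose, the force and the opening at its end, in the units of the state.
- r.observe(): the state, without advancing time (a new reading comes with each control period).
- optics.snapshot(name): name is "scene" or "side" or "wrist"; returns a dict with "color" (384x512x3 uint8, red, green, blue), "depth" (384x512 float32, m along the optical axis (not along the pixel's ray), 0 where there is no reading), "intrinsics" (3x3 intrinsics, pixels), "dist" ([k1, k2, p1, p2, k3] as OpenCV has them; the pictures are not rectified), "origin" and "rotation" of the camera in the world. Camera axes: x right, y up, looking along -z (the intrinsics and any distortion apply to the point x, -y, -z); pixel columns grow to the right and rows downward; lengths in m; the calibration is good to about 2 mm. A picture is of the moment at which its call begins.
- finish_job(): hands the job in, once; it reports no verdict.
The state is a dict: "time": time; "qpos": joint angles; "qd": joint speeds; "joint_efforts": joint torques, N m; "eef_pos": TCP position; "tool_rot": TCP orientation; "force": force on the tool from outside, world axes, zero at the start; "torque": the same for the moment, N m; "gripper_width": finger opening in m.
Only numpy, scipy, OpenCV 4.12 (cv2) and the standard library are available. Lean on these libraries where they do the work, as an engineer would, in place of code of your own. Each camera call takes 0.05 s, during which the arm holds its last target.

TASK

Make up two kits from the things on the marble slab. The tea kit goes on the blue board: the red-capped spice bottle on the small round mark, the aluminium cup on the white round mark and the yellow strainer on the black square; the rice kit goes on the dark wooden board: the green-capped bottle on the small round mark and the steel pot lid, knob up, on the large white mark. Stand everything upright and centred on its mark without tipping anything over or dropping the glass, let go, and leave the white-capped bottle, the ladle and the mug where they are.

Things in the scene. Friction and masses are not known exactly. Their poses are not given: they have to be found in the camera images.
- blue_board: Fixed flat board, painted blue, 120 mm (x) by 280 mm (y), 12 mm thick, no rim, on the left or right, turned under 10 degrees. Origin at the centre of its underside, z up. Painted flush on top, at x = 0: a small cork-brown round mark (50 mm across) centred at y = -92 mm, a white round mark (70 mm) at y = 0 and a black square mark (70 mm) at y = +92 mm.
- wooden_board: Fixed flat board, bare dark brown wood, 120 mm (x) by 280 mm (y), 12 mm thick, no rim, on the left or right, turned under 10 degrees. Origin at the centre of its underside, z up. Painted flush on top, at x = 0: a small cork-brown round mark (50 mm across) centred at y = -85 mm and a large white round mark (110 mm) at y = +60 mm.
- red_bottle: Spice bottle, an upright amber glass jar with a red twist cap on top; 44 mm in diameter, 85 mm tall with its cap, about 140 g. Belongs on the blue board's small round mark. Origin at the centre of its underside, z up along its axis; its yaw means nothing.
- green_bottle: Spice bottle, an upright amber glass jar with a green twist cap on top; 44 mm in diameter, 85 mm tall with its cap, about 140 g. Belongs on the wooden board's small round mark. Origin at the centre of its underside, z up along its axis; its yaw means nothing.
- white_bottle: Spice bottle, an upright amber glass jar with a white twist cap on top; 44 mm in diameter, 85 mm tall with its cap, about 140 g. Bystander: stays where it is. Origin at the centre of its underside, z up along its axis; its yaw means nothing.
- cup: Straight-sided aluminium cup without a handle, open at the top; 57 mm outer diameter, 70 mm tall, wall 3 mm, about 80 g. Origin at the centre of its underside, z up along its axis; its yaw means nothing. Belongs on the blue board's white round mark.
- strainer: Yellow plastic strainer: an open upright round basket, 54 mm outer diameter, 55 mm tall, wall 3 mm, 50 g, with a level flat handle (14 by 6 mm) at the rim towards its -x, ending 68 mm from the axis; it points roughly to the robot at the start. Origin at the centre of the basket's underside, z up. Goes on the blue board's black square, basket centred, handle any way.
- pot_lid: Round steel pot lid lying flat, 100 mm across, rim 4 mm thick, domed to 17 mm, 200 g; on its centre a stem (16 mm across, z = 17 to 24 mm) with a black round knob 26 mm in diameter, z = 24 to 51 mm. Origin at the centre of its underside, z up; its yaw means nothing. Belongs on the wooden board's large white mark.
- ladle: Wooden ladle lying crosswise beyond the boards, about 260 mm long and up to 26 mm high. Origin at the middle of its handle's length at the underside; its y runs along the handle to the bowl (66 mm across, centred at y = 128 mm). Bystander: stays where it is.
- mug: Red-brown earthenware mug, 80 mm in diameter, 90 mm tall, handle towards its +y, standing at the robot's left. Origin at the centre of its underside, z up. Bystander: stays where it is.
There are look-alikes about, which are no part of the job. Of the things that look like the strainer, take the one that is farthest from the robot's base at the start. Of the things that look like the pot_lid, take the one that is farthest to the robot's right at the start.

How it is judged:
At the end, for the whole second after the job is handed in: Each kit thing stands on its own mark, within 15 mm of the centre along the board's x and y, underside within 5 mm of the board top, upright within 0.1 rad, released and at rest; the white-capped bottle, ladle and mug are within 25 mm of where they began (x of red_bottle in the frame of blue_board between -0.015 and 0.015 m and y of red_bottle in the frame of blue_board between -0.107 and -0.077 m and z of red_bottle in the frame of blue_board between 0.007 and 0.017 m and angle between each of red_bottle, cup, strainer, green_bottle, pot_lid's own z axis and vertical below 0.1 rad and linear speed of each of red_bottle, cup, strainer, green_bottle, pot_lid below 0.02 m/s and angular speed of each of red_bottle, cup, strainer, green_bottle, pot_lid below 0.15 rad/s and x of cup in the frame of blue_board between -0.015 and 0.015 m and y of cup in the frame of blue_board between -0.015 and 0.015 m and z of cup in the frame of blue_board between 0.007 and 0.017 m and x of strainer in the frame of blue_board between -0.015 and 0.015 m and y of strainer in the frame of blue_board between 0.077 and 0.107 m and z of strainer in the frame of blue_board between 0.007 and 0.017 m and x of green_bottle in the frame of wooden_board between -0.015 and 0.015 m and y of green_bottle in the frame of wooden_board between -0.1 and -0.07 m and z of green_bottle in the frame of wooden_board between 0.007 and 0.017 m and x of pot_lid in the frame of wooden_board between -0.015 and 0.015 m and y of pot_lid in the frame of wooden_board between 0.045 and 0.075 m and z of pot_lid in the frame of wooden_board between 0.007 and 0.017 m and distance of each of white_bottle, ladle, mug from where it was at the start of the episode below 0.025 m); the robot touches nothing.
It fails at once if the white-capped bottle, the ladle or the mug is pushed or moved more than 25 mm (distance of any of white_bottle, ladle, mug from where it was at the start of the episode above 0.025 m).
It fails at once if one of the five kit things is tipped over (more than 45 degrees) (angle between any of red_bottle, cup, strainer, green_bottle, pot_lid's own z axis and vertical above 0.785 rad).
It fails at once if a glass bottle is dropped or thrown: moving faster than 0.7 m/s (a fall of 25 mm) with no finger on it ((linear speed of red_bottle above 0.7 m/s and contact force between red_bottle and the fingers below 0.05 N) or (linear speed of green_bottle above 0.7 m/s and contact force between green_bottle and the fingers below 0.05 N) or (linear speed of white_bottle above 0.7 m/s and contact force between white_bottle and the fingers below 0.05 N)).
It also fails if it takes over 136 s, if anything falls off the work surface, if the arm or the gripper's body presses on something with over 40 N, if the wrist force passes 120 N, or if a joint passes its speed limit or range.

## Working session

There is one attempt and no reset: what is moved stays moved. The work goes in short steps, Python scripts to look and compute and a tool call to move; the robot and the scene stay as the last step left them, time stands still between calls to the robot, and variables do not carry over. Pictures are saved under pics/ and viewed, and the job is handed in when it is done.

Besides the shell and the picture viewer there is one more tool, called after "Call:" as name([rows], argument=value, ...), one row to a line, values as JSON. drive_tool: Moves the arm, as the interface text tells. Its arguments: {"type":"object","properties":{"moves":{"type":"array"},"grip_force":{"type":"number"}},"required":["moves"]}

```bash
ls; mkdir -p pics; cat > h.py <<'E'
import numpy as np, cv2
from cell import r, optics, finish_job
def snap(n,save=None):
    s=optics.snapshot(n)
    if save: cv2.imwrite('pics/'+save,cv2.cvtColor(s['color'],cv2.COLOR_RGB2BGR))
    return s
def ray(s,uv):
    uv=np.array(uv,float).reshape(-1,1,2)
    p=cv2.undistortPoints(uv,np.array(s['intrinsics']),np.array(s['dist']))[:,0]
    d=np.c_[p[:,0],-p[:,1],-np.ones(len(p))]
    return d@np.array(s['rotation']).T
def plane(s,uv,z):
    d=ray(s,uv);o=np.array(s['origin']);return o+d*((z-o[2])/d[:,2])[:,None]
def cloud(s):
    H,W=s['depth'].shape
    u,v=np.meshgrid(np.arange(W),np.arange(H))
    d=ray(s,np.stack([u,v],-1).reshape(-1,2).astype(float))
    return (np.array(s['origin'])+d*s['depth'].reshape(-1,1)).reshape(H,W,3)
E
python3 - <<'E'
from h import *
for n in ['scene','side','wrist']:
    s=snap(n,n+'0.png'); print(n,s['origin'],s['rotation'],s['intrinsics'],s['dist'])
    np.savez(n+'0.npz',**s)
print(r.observe())
E
```

```text
pics
scene [ 1.42405683 -0.05856604  0.87424285] [0.69697342 0.60311498 1.34945288] [[452.47773207   0.         251.8366379 ]
 [  0.         452.47773207 185.82498152]
 [  0.           0.           1.        ]] [-0.14190952  0.          0.          0.          0.        ]
side [0.04306481 0.9880795  0.75878727] [ 0.28588274 -1.25617379 -2.3662646 ] [[397.57455194   0.         255.43813118]
 [  0.         397.57455194 185.93796345]
 [  0.           0.           1.        ]] [-0.09170118  0.          0.          0.          0.        ]
wrist [0.62454117 0.08286319 0.38451947] [-3.10914735e-01  1.15721288e-03  6.12156395e-05] [[337.23693353   0.         250.92497504]
 [  0.         337.23693353 187.8191886 ]
 [  0.           0.           1.        ]] [0.00664118 0.         0.         0.         0.        ]
{'time': 0.15, 'qpos': array([-0.10262215,  0.43504242,  0.02496085,  1.5738338 , -0.01158536,
        1.13400547, -0.07510508]), 'qd': array([ 9.76953383e-05, -1.58184138e-03,  6.99713869e-04, -3.27010614e-03,
        2.30091567e-04,  4.38004970e-04, -1.30638760e-03]), 'joint_efforts': array([ 9.13879558e-04, -6.68263149e+01,  9.85680185e-01, -3.14695251e+01,
       -6.03506877e-02,  3.94195947e-02,  8.07748006e-05]), 'eef_pos': array([ 6.24840066e-01, -8.16282727e-06,  4.04158732e-01]), 'tool_rot': array([-2.22096450e+00, -2.22089174e+00,  1.38964920e-03]), 'force': array([-0.40657276, -0.10444937, -0.92959042]), 'torque': array([-0.02274598,  0.01485418,  0.02824522]), 'gripper_width': 0.09198765968248575}
```

```bash
sed -i "s/np.array(s\['rotation'\]).T/cv2.Rodrigues(np.array(s['rotation'],float))[0].T/" h.py; python3 - <<'E'
import cv2
for n in ['scene','side','wrist']:
    a=cv2.imread(f'pics/{n}0.png'); cv2.imwrite(f'pics/{n}0b.png',cv2.resize(a,(800,600),interpolation=cv2.INTER_CUBIC))
E
```

```text
(no output)
```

View pics/scene0.png

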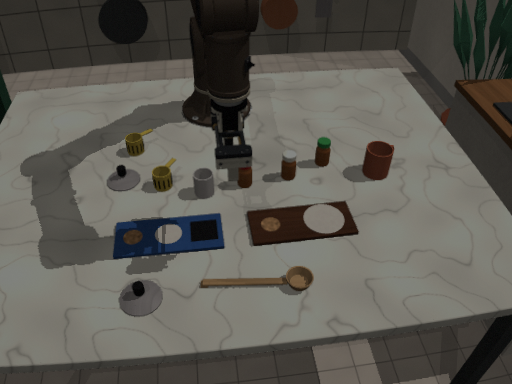

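View pics/side0.png

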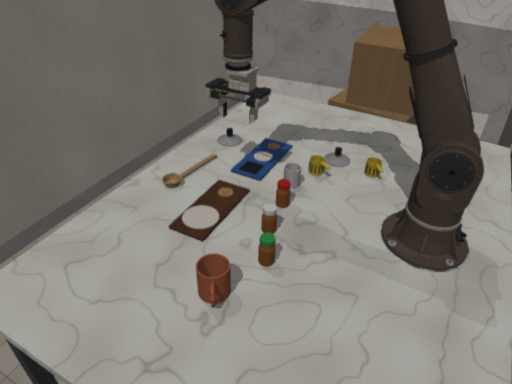

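View pics/wrist0.png

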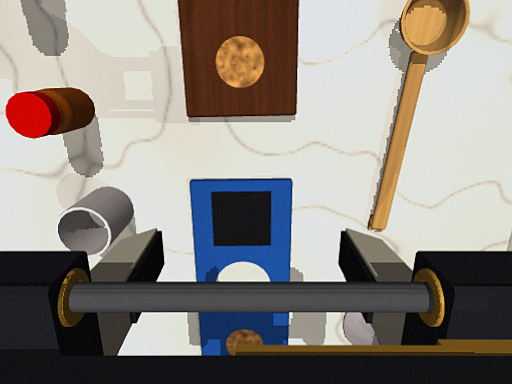

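```bash
cat > m.py <<'E'
from h import *
def load(n):
    return dict(np.load(n+'0.npz'))
def blobs(s,cl,mask,minA=25):
    n,l,st,c=cv2.connectedComponentsWithStats(mask.astype(np.uint8))
    for i in range(1,n):
        if st[i,4]>=minA:
            P=cl[l==i]; P=P[np.isfinite(P).all(1)]
            print('  px',c[i].round(1),'A',st[i,4],'med',np.median(P,0).round(3),'min',np.percentile(P,2,0).round(3),'max',np.percentile(P,98,0).round(3))
if __name__=='__main__':
    for n in ['scene','side']:
        s=load(n);cl=cloud(s);hsv=cv2.cvtColor(s['color'],cv2.COLOR_RGB2HSV).astype(int);H,S,V=hsv[...,0],hsv[...,1],hsv[...,2]
        zz=cl[...,2]; W=(cl[...,0]>0.2)&(cl[...,0]<1)&(abs(cl[...,1])<.6)
        print(n)
        for k,m in dict(blue=(H>105)&(H<130)&(S>140)&(V>60),yellow=(H>20)&(H<32)&(S>150)&(V>60),green=(H>40)&(H<90)&(S>120)&(V>50),red=((H<4)|(H>176))&(S>200)&(V>60),brown=(H<20)&(S>90)&(V>20)).items():
            print(k); blobs(s,cl,m&W)
        print('tall'); blobs(s,cl,W&(zz>0.02)&(zz<.12),40)
E
python3 m.py
```

```text
scene
blue
  px [194.4 234.6] A 954 med [ 0.643 -0.109  0.012] min [ 0.559 -0.168  0.008] max [ 0.672 -0.029  0.016]
  px [125.7 225.2] A 128 med [ 0.571 -0.278  0.012] min [ 0.559 -0.302  0.008] max [ 0.583 -0.251  0.015]
  px [159.  247.3] A 31 med [ 0.658 -0.188  0.012] min [ 0.644 -0.191  0.009] max [ 0.675 -0.185  0.015]
  px [147.2 250.1] A 48 med [ 0.664 -0.217  0.011] min [ 0.654 -0.226  0.008] max [ 0.674 -0.208  0.014]
yellow
  px [135.3 140.9] A 191 med [ 0.221 -0.27   0.044] min [ 0.202 -0.296  0.005] max [ 0.257 -0.236  0.057]
  px [163. 175.] A 268 med [ 0.421 -0.177  0.043] min [ 0.364 -0.205  0.005] max [ 0.437 -0.15   0.058]
green
  px [323.8 141.1] A 73 med [0.364 0.303 0.085] min [0.348 0.285 0.08 ] max [0.379 0.319 0.088]
red
brown
  px [217.    8.9] A 46 med [ 0.671 -0.019  0.605] min [ 0.667 -0.026  0.599] max [ 0.676 -0.007  0.614]
  px [254.6   7.7] A 33 med [0.67  0.047 0.603] min [0.66  0.04  0.596] max [0.672 0.054 0.613]
  px [233.4  11.6] A 43 med [0.67 0.01 0.6 ] min [ 0.668 -0.002  0.595] max [0.672 0.024 0.603]
  px [232.7  34.1] A 83 med [0.654 0.013 
[... 3413 characters left out ...]
  px [317.3 163.1] A 234 med [ 0.404 -0.166  0.043] min [ 0.357 -0.209  0.022] max [ 0.431 -0.15   0.058]
  px [372.9 164.8] A 215 med [ 0.227 -0.257  0.043] min [ 0.202 -0.302  0.022] max [ 0.251 -0.242  0.056]
  px [287.6 181.5] A 638 med [0.434 0.036 0.057] min [ 0.409 -0.093  0.023] max [0.476 0.075 0.089]
  px [170.7 177.7] A 109 med [0.805 0.134 0.026] min [0.768 0.108 0.02 ] max [0.832 0.171 0.03 ]
  px [269.1 216.1] A 371 med [0.405 0.2   0.062] min [0.391 0.172 0.021] max [0.428 0.208 0.089]
  px [266.7 246.8] A 442 med [0.354 0.315 0.063] min [0.339 0.287 0.022] max [0.377 0.324 0.088]
  px [212.8 276.2] A 1401 med [0.421 0.463 0.063] min [0.384 0.419 0.022] max [0.46  0.518 0.091]
```

```bash
cat > m2.py <<'E'
from m import *
from scipy.optimize import least_squares
def fit(P,c,rad):
    f=lambda q:np.hypot(P[:,0]-q[0],P[:,1]-q[1])-rad
    o=least_squares(f,c,loss='soft_l1',f_scale=.002); return o.x,np.median(abs(o.fun)),len(P)
if __name__=='__main__':
    A={}
    for n in ['scene','side']:
        s=load(n);cl=cloud(s);P=cl.reshape(-1,3);print(n)
        for k,c,rad,z0,z1,w in [('red',(.428,.054),.022,.01,.055,.03),('green',(.36,.303),.022,.01,.055,.03),('white',(.41,.187),.022,.01,.055,.03),('cup',(.452,-.064),.0285,.01,.064,.04),('strainer',(.41,-.178),.027,.008,.045,.035),('lidA',(.37,-.302),.013,.028,.046,.022),('lidB',(.797,-.228),.013,.028,.046,.022),('mug',(.425,.455),.04,.01,.08,.045)]:
            m=(P[:,2]>z0)&(P[:,2]<z1)&(np.hypot(P[:,0]-c[0],P[:,1]-c[1])<w)
            print(k,*fit(P[m],c,rad))
        hsv=cv2.cvtColor(s['color'],cv2.COLOR_RGB2HSV).astype(int);H,S,V=hsv[...,0],hsv[...,1],hsv[...,2]
        W=(cl[...,2]<.03)&(cl[...,2]>.003)
        def reg(x0,x1,y0,y1): return W&(cl[...,0]>x0)&(cl[...,0]<x1)&(cl[...,1]>y0)&(cl[...,1]<y1)
        B=reg(.53,.7,-.32,-.01);D=reg(.53,.7,.03,.34)
        for k,m in [('blue cork',B&(H<25)&(S>60)&(V>30)),('blue white',B&(S<60)&(V>70)&(cl[...,0]<.655)&(cl[...,0]>.575)&(abs(cl[...,1]+.165)<.045)),('blue black',B&(V<45)),('wood cork',D&(abs(cl[...,1]-.11)<.04)&(V>75)&(S>60)),('wood white',D&(V>80)&(S<60)&(abs(cl[...,1]-.245)<.065)&(cl[...,0]>.55)&(cl[...,0]<.67))]:
            nn,l,st,c=cv2.connectedComponentsWithStats(m.astype(np.uint8))
            if nn<2: print(k,'none'); continue
            i=1+np.argmax(st[1:,4]); cs,_=cv2.findContours((l==i).astype(np.uint8),0,cv2.CHAIN_APPROX_NONE)
            q=plane(s,cs[0][:,0],.012)[:,:2].astype(np.float32)
            rc=cv2.minAreaRect(q*1000); v,u=np.where(l==i); cen=plane(s,np.c_[u,v],.012).mean(0)
            print(k,c[i].round(1),st[i,4],'rect',np.round(rc[0],1),np.round(rc[1],1),round(rc[2],1),'cen',cen.round(4))
E
python3 m2.py
```

```text
scene
red [0.42913996 0.05428928] 0.0011481984993947873 172
green [0.35930271 0.30405005] 0.0010285310541636606 164
white [0.41096425 0.18688868] 0.00099290775477031 174
cup [ 0.45256353 -0.06517901] 0.00144115114849226 428
strainer [ 0.40905305 -0.18186662] 0.0013591420297475072 286
lidA [ 0.36822441 -0.30154602] 0.0007760585962783284 43
lidB [ 0.79762827 -0.22990015] 0.0008490006269600853 51
mug [0.42549239 0.45647811] 0.0016686859957515884 699
blue cork [132.3 236.6] 207 rect [ 613.6 -257.8] [47.7 45.2] 83.6 cen [ 0.6142 -0.2576  0.012 ]
blue white [168.1 233.4] 418 rect [ 613.4 -165.2] [68.5 66.6] 83.4 cen [ 0.6135 -0.165   0.012 ]
blue black [203.4 230.1] 523 rect [611.9 -73.2] [70.6 68.5] 0.8 cen [ 0.6128 -0.0736  0.012 ]
wood cork [270.2 223.7] 198 rect [611.8 102.1] [46.4 47.2] 46.3 cen [0.6117 0.1021 0.012 ]
wood white [323.4 218.1] 949 rect [608.1 247.8] [109.4 109. ] 50.9 cen [0.609 0.247 0.012]
side
red [0.43030167 0.05185726] 0.0010606270796246781 162
green [0.36022428 0.30111775] 0.0006721737890167806 215
white [0.41210115 0.1843726 ] 0.0008154761689564381 184
cup [ 0.45257338 -0.06615812] 0.001360127144318336 254
strainer [ 0.40808375 -0.18436848] 0.0021134993525337396 168
lidA [ 0.36822981 -0.30525426] 0.0014334041988121656 29
lidB [ 0.79726793 -0.23038198] 0.0021145963042283663 24
mug [0.42313536 0.45749043] 0.0017881632315099039 1050
blue cork [273.2 145.6] 53 rect [ 615.8 -262.5] [43.2 40.7] 30.9 cen [ 0.6159 -0.2613  0.012 ]
blue white [262.7 155.8] 151 rect [ 615.7 -172.3] [67.2 67.2] 30.7 cen [ 0.6148 -0.1699  0.012 ]
blue black [251.1 167.3] 156 rect [614.  -76.9] [61.9 59.1] 0.5 cen [ 0.6129 -0.0762  0.012 ]
wood cork [225.2 191.7] 134 rect [613.1  98.7] [50.3 56.3] 14.8 cen [0.6131 0.0985 0.012 ]
wood white [199.3 216.3] 752 rect [612.4 242.2] [115.2 128.5] 1.1 cen [0.6127 0.2447 0.012 ]
```

```bash
python3 - <<'E'
import cv2
a=cv2.imread('pics/scene0.png')[125:210,90:270]; cv2.imwrite('pics/crop1.png',cv2.resize(a,None,fx=4.2,fy=4.2,interpolation=cv2.INTER_CUBIC))
E
```

```text
(no output)
```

View pics/crop1.png

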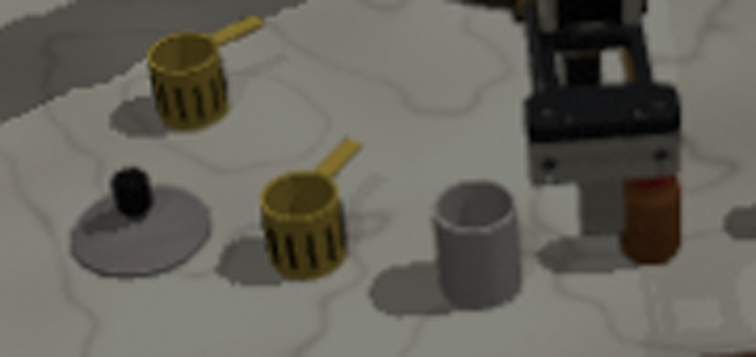

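Crop: yellow strainers at scene (135,143) and (163,177) – the second is farthest from the base (0.447 m against 0.36 m). Lids at (124,178) and (141,295) – the first is rightmost (y −0.303 against −0.230). Both views agree to about 3 mm. I start with the lid.

Call:
drive_tool([
  [[0, 0, 0], [-3.8, -3.2, 1.5], 9.18],
  [[0, 0, 0], [-7.6, -6.4, 3], 9.18],
  [[0, 0, 0], [-11.4, -9.6, 4.5], 9.18],
  [[0, 0, 0], [-15.1, -12.8, 6], 9.18],
  [[0, 0, 0], [-18.9, -16, 7.5], 9.18],
  [[0, 0, 0], [-22.7, -19.2, 9], 9.18],
  [[0, 0, 0], [-26.5, -22.4, 10.5], 9.18],
  [[0, 0, 0], [-29, -24.5, 11.5], 9.18],
  [[0, 0, 0], [-30.3, -25.7, 12.4], 9.18],
  [[0, 0, 0], [-30.3, -25.7, 12.4], 9.18],
  [[0, 0, 0], [-30.3, -25.7, 12.4], 9.18],
  [[0, 0, 0], [-30.3, -25.7, 12.4], 9.18],
], grip_force=25)

```text
time: 1.35
eef_pos: [0.3692, -0.3021, 0.2811]
tool_rot: [2.219, 2.223, 0.001]
force: [-0.1, 0.2, 0.7]
gripper_width: 0.0916
```

Call:
drive_tool([
  [[0, 0, 0], [-0.1, -0.1, 2], 9.18],
  [[0, 0, 0], [-0.1, -0.1, 4], 9.18],
  [[0, 0, 0], [-0.1, -0.1, 6], 9.18],
  [[0, 0, 0], [-0.1, -0.1, 7.3], 9.18],
  [[0, 0, 0], [-0.1, -0.1, 8.2], 9.18],
  [[0, 0, 0], [-0.1, -0.1, 8.2], 9.18],
  [[0, 0, 0], [-0.1, -0.1, 8.2], 2],
  [[0, 0, 0], [-0.1, -0.1, 8.2], 2],
  [[0, 0, 0], [-0.1, -0.1, 8.2], 2],
  [[0, 0, 0], [-0.1, -0.1, 8.2], 2],
  [[0, 0, 0], [-0.1, -0.1, 8.2], 2],
  [[0, 0, 0], [-0.1, -0.1, 8.2], 2],
  [[0, 0, 0], [-0.1, -0.1, 8.2], 2],
  [[0, 0, 0], [-0.1, -0.1, 8.2], 2],
  [[0, 0, 0], [-0.1, -0.1, 8.2], 2],
])

```text
time: 2.85
eef_pos: [0.3671, -0.304, 0.1987]
tool_rot: [2.221, 2.221, 0.0]
force: [0.4, -0.5, -0.9]
gripper_width: 0.0256
```

Call:
drive_tool([
  [[0, 0, 0], [0, 0, -1], 2],
  [[0, 0, 0], [0, 0, -4], 2],
  [[0, 0, 0], [0, 0, -8], 2],
  [[0, 0, 0], [0, 0, -12], 2],
  [[0, 0, 0], [2, 0.9, -13], 2],
  [[0, 0, 0], [6, 2.6, -13], 2],
  [[0, 0, 0], [10, 4.4, -13], 2],
  [[0, 0, 0], [14, 6.2, -13], 2],
  [[0, 0, 0], [18, 8, -13], 2],
  [[0, 0, 0], [22, 9.7, -13], 2],
  [[0, 0, 0], [26, 11.5, -13], 2],
  [[0, 0, 0], [30, 13.3, -13], 2],
  [[0, 0, 0], [34, 15, -13], 2],
  [[0, 0, 0], [38, 16.8, -13], 2],
  [[0, 0, 0], [42, 18.6, -13], 2],
  [[0, 0, 0], [46, 20.3, -13], 2],
  [[0, 0, 0], [50, 22, -13], 2],
  [[0, 0, 0], [53, 23.5, -13], 2],
  [[0, 0, 0], [55, 24.3, -13], 2],
  [[0, 0, 0], [55, 24.3, -13], 2],
])

```text
time: 4.85
eef_pos: [0.6098, 0.2498, 0.3288]
tool_rot: [-2.216, -2.225, -0.002]
force: [-0.5, 0.6, -1.2]
gripper_width: 0.0255
```

```bash
python3 - <<'E'
from h import *
s=snap('side','s1.png'); snap('scene','c1.png')
a=np.hstack([cv2.imread('pics/s1.png'),cv2.imread('pics/c1.png')]);cv2.imwrite('pics/j1.png',cv2.resize(a,(800,300),interpolation=cv2.INTER_AREA))
o=r.observe();print(o['eef_pos'],o['gripper_width'])
E
```

```text
[0.60968156 0.24586179 0.32870594] 0.025676331887620932
```

View pics/j1.png

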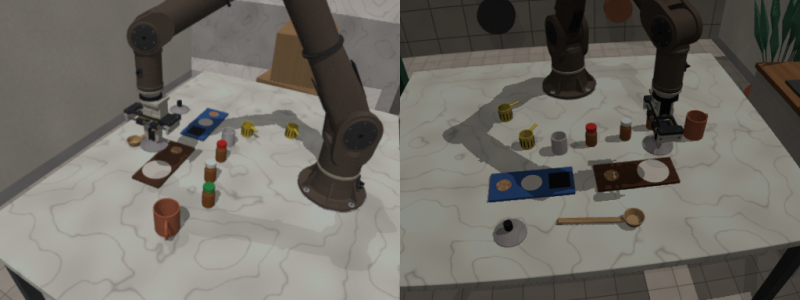

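The lid hangs level in the gripper over the white mark. Lowering and letting go.

Call:
drive_tool([
  [[0, 0, 0], [0, 0, 3], 2],
  [[0, 0, 0], [0, 0, 6], 2],
  [[0, 0, 0], [0, 0, 8.5], 2],
  [[0, 0, 0], [0, 0, 10], 2],
  [[0, 0, 0], [0, 0, 11], 2],
  [[0, 0, 0], [0, 0, 11.4], 2],
  [[0, 0, 0], [0, 0, 11.7], 2],
  [[0, 0, 0], [0, 0, 11.7], 2],
  [[0, 0, 0], [0, 0, 11.7], 2],
  [[0, 0, 0], [0, 0, 11.7], 4],
  [[0, 0, 0], [0, 0, 11.7], 6],
  [[0, 0, 0], [0, 0, 11.7], 6],
  [[0, 0, 0], [0, 0, 11.7], 6],
  [[0, 0, 0], [0, 0, 9], 6],
  [[0, 0, 0], [0, 0, 5], 9.18],
  [[0, 0, 0], [0, 0, 1], 9.18],
  [[0, 0, 0], [0, 0, 0], 9.18],
  [[0, 0, 0], [0, 0, 0], 9.18],
])

```text
time: 6.75
eef_pos: [0.6106, 0.2462, 0.331]
tool_rot: [2.221, 2.22, 0.006]
force: [0.3, -0.3, -1.3]
gripper_width: 0.0872
```

Call:
drive_tool([
  [[0, 0, 0], [1.4, -6, 0], 9.18],
  [[0, 0, 0], [2.8, -12, 0], 9.18],
  [[0, 0, 0], [4, -18, 0], 9.18],
  [[0, 0, 0], [5, -22.5, 0], 9.18],
  [[0, 0, 0], [5.6, -25.1, 0], 9.18],
  [[0, 0, 0], [5.6, -25.1, 0], 9.18],
  [[0, 0, 0], [5.6, -25.1, 0], 9.18],
  [[0, 0, 0], [5.6, -25.1, 0], 9.18],
  [[0, 0, 0], [5.6, -25.1, 0], 9.18],
  [[0, 0, 0], [5.6, -25.1, 0], 9.18],
])

```text
time: 7.75
eef_pos: [0.3603, 0.3015, 0.3284]
tool_rot: [2.224, 2.219, -0.001]
force: [0.1, -0.4, 0.3]
gripper_width: 0.0918
```

```bash
python3 - <<'E'
from h import *
s=snap('wrist','w1.png');snap('scene','c2.png')
o=r.observe();print(o['eef_pos'],o['gripper_width'])
cl=cloud(s);hsv=cv2.cvtColor(s['color'],cv2.COLOR_RGB2HSV).astype(int)
from m import blobs
blobs(s,cl,(hsv[...,0]>40)&(hsv[...,0]<90)&(hsv[...,1]>120)&(hsv[...,2]>50))
E
```

```text
[0.35984188 0.30166701 0.32849304] 0.09165654083785515
  px [251.1 199.2] A 2466 med [0.36  0.304 0.085] min [0.343 0.285 0.075] max [0.378 0.321 0.087]
```

View pics/w1.png

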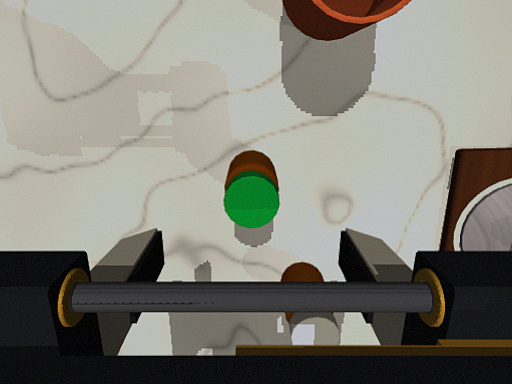

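View pics/c2.png

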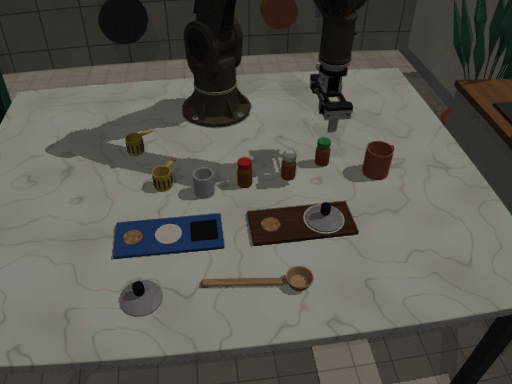

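Scene: lid sits on the large white mark at (324,217). Wrist: green cap at (251,199) → (0.360, 0.303), matching. Grasping it.

Call:
drive_tool([
  [[0, 0, 0], [0.1, 0, 3], 9.18],
  [[0, 0, 0], [0.1, 0, 6], 9.18],
  [[0, 0, 0], [0.1, 0, 9], 9.18],
  [[0, 0, 0], [0.1, 0, 11], 9.18],
  [[0, 0, 0], [0.1, 0, 12.1], 9.18],
  [[0, 0, 0], [0.1, 0, 12.1], 9.18],
  [[0, 0, 0], [0.1, 0, 12.1], 4],
  [[0, 0, 0], [0.1, 0, 12.1], 4],
  [[0, 0, 0], [0.1, 0, 12.1], 4],
  [[0, 0, 0], [0.1, 0, 12.1], 4],
  [[0, 0, 0], [0.1, 0, 12.1], 4],
  [[0, 0, 0], [0.1, 0, 12.1], 4],
  [[0, 0, 0], [0.1, 0, 12.1], 4],
  [[0, 0, 0], [0.1, 0, 12.1], 4],
])

```text
time: 9.25
eef_pos: [0.3592, 0.3031, 0.2079]
tool_rot: [2.222, 2.221, 0.001]
force: [0.1, -0.3, 2.4]
gripper_width: 0.0435
```

Call:
drive_tool([
  [[0, 0, 0], [0, 0, -1], 4],
  [[0, 0, 0], [0, 0, -4], 4],
  [[0, 0, 0], [0, 0, -8], 4],
  [[0, 0, 0], [0, 0, -12], 4],
  [[0, 0, 0], [0, 0, -13], 4],
  [[0, 0, 0], [-1.5, 2, -13], 4],
  [[0, 0, 0], [-4, 5, -13], 4],
  [[0, 0, 0], [-6.5, 8, -13], 4],
  [[0, 0, 0], [-9, 11.2, -13], 4],
  [[0, 0, 0], [-11.5, 14.3, -13], 4],
  [[0, 0, 0], [-14, 17.4, -13], 4],
  [[0, 0, 0], [-16.5, 20.5, -13], 4],
  [[0, 0, 0], [-18.7, 23.3, -13], 4],
  [[0, 0, 0], [-20, 25, -13], 4],
  [[0, 0, 0], [-20.3, 25.3, -13], 4],
  [[0, 0, 0], [-20.3, 25.3, -13], 4],
  [[0, 0, 0], [-20.3, 25.3, -13], 4],
  [[0, 0, 0], [-20.3, 25.3, -13], 4],
])

```text
time: 11.05
eef_pos: [0.6111, 0.1013, 0.3377]
tool_rot: [-2.219, -2.223, 0.0]
force: [-0.7, -0.1, -2.2]
gripper_width: 0.0433
```

Call:
drive_tool([
  [[0, 0, 0], [0, 0.1, 3], 4],
  [[0, 0, 0], [0, 0.1, 6], 4],
  [[0, 0, 0], [0, 0.1, 8.5], 4],
  [[0, 0, 0], [0, 0.1, 10], 4],
  [[0, 0, 0], [0, 0.1, 11], 4],
  [[0, 0, 0], [0, 0.1, 11.4], 4],
  [[0, 0, 0], [0, 0.1, 11.7], 4],
  [[0, 0, 0], [0, 0.1, 11.7], 4],
  [[0, 0, 0], [0, 0.1, 11.7], 4],
  [[0, 0, 0], [0, 0.1, 11.7], 5],
  [[0, 0, 0], [0, 0.1, 11.7], 6.5],
  [[0, 0, 0], [0, 0.1, 11.7], 8],
  [[0, 0, 0], [0, 0.1, 11.7], 9],
  [[0, 0, 0], [0, 0.1, 11.7], 9],
  [[0, 0, 0], [0, 0.1, 9], 9.18],
  [[0, 0, 0], [0, 0.1, 5], 9.18],
  [[0, 0, 0], [0, 0.1, 1], 9.18],
  [[0, 0, 0], [0, 0.1, 0], 9.18],
  [[0, 0, 0], [0, 0.1, 0], 9.18],
])

```text
time: 12.95
eef_pos: [0.6135, 0.1001, 0.3398]
tool_rot: [2.22, 2.22, 0.005]
force: [0.5, 0.0, 0.1]
gripper_width: 0.092
```

Call:
drive_tool([
  [[0, 0, -4], [-3, -2, 0], 9.18],
  [[0, 0, -10], [-7, -5, 0], 9.18],
  [[0, 0, -16], [-11, -8, 0], 9.18],
  [[0, 0, -22], [-15, -11, 0], 9.18],
  [[0, 0, -28], [-19, -14, 0], 9.18],
  [[0, 0, -34], [-23, -17, 0], 9.18],
  [[0, 0, -40], [-26.5, -19.3, 0], 9.18],
  [[0, 0, -45], [-28.3, -20.3, 0], 9.18],
  [[0, 0, -45], [-28.3, -20.3, 0], 9.18],
  [[0, 0, -45], [-28.3, -20.3, 0], 9.18],
  [[0, 0, -45], [-28.3, -20.3, 0], 9.18],
  [[0, 0, -45], [-28.3, -20.3, 0], 9.18],
  [[0, 0, -45], [-28.3, -20.3, 0], 9.18],
])

```text
time: 14.25
eef_pos: [0.4105, -0.1822, 0.3375]
tool_rot: [-1.2, -2.903, -0.0]
force: [-0.1, -0.2, -0.1]
gripper_width: 0.0921
```

```bash
python3 - <<'E'
from h import *
s=snap('wrist','w2.png');snap('scene','c3.png')
o=r.observe();print(o['eef_pos'],o['tool_rot'])
print(cv2.Rodrigues(o['tool_rot'])[0].round(3))
cl=cloud(s);hsv=cv2.cvtColor(s['color'],cv2.COLOR_RGB2HSV).astype(int)
from m import blobs
blobs(s,cl,(hsv[...,0]>20)&(hsv[...,0]<32)&(hsv[...,1]>150)&(hsv[...,2]>60),200)
E
```

```text
[ 0.41028679 -0.18248723  0.33765328] [-1.20095371e+00 -2.90290776e+00 -9.81791054e-05]
[[-0.708  0.706 -0.   ]
 [ 0.706  0.708  0.   ]
 [ 0.     0.    -1.   ]]
  px [ 26.3 102.7] A 3140 med [ 0.235 -0.262  0.031] min [ 0.205 -0.3    0.003] max [ 0.254 -0.233  0.056]
  px [245.2 171.7] A 4298 med [ 0.407 -0.184  0.039] min [ 0.355 -0.209  0.003] max [ 0.432 -0.148  0.056]
```

View pics/w2.png

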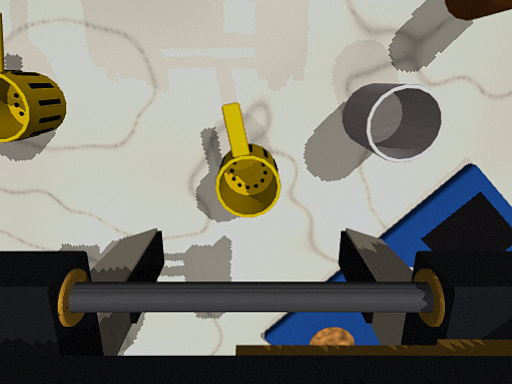

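View pics/c3.png

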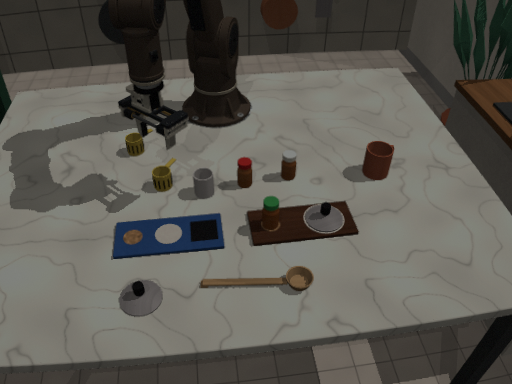

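Green bottle stands on the cork mark at (271,215). The strainer rim lies at wrist (248,186), its handle away from the jaws. Grasping it.

Call:
drive_tool([
  [[0, 0, 0], [0.1, -0.2, 3], 9.18],
  [[0, 0, 0], [0.1, -0.2, 6], 9.18],
  [[0, 0, 0], [0.1, -0.2, 9], 9.18],
  [[0, 0, 0], [0.1, -0.2, 12], 9.18],
  [[0, 0, 0], [0.1, -0.2, 13.8], 9.18],
  [[0, 0, 0], [0.1, -0.2, 14.7], 9.18],
  [[0, 0, 0], [0.1, -0.2, 14.7], 9.18],
  [[0, 0, 0], [0.1, -0.2, 14.7], 5],
  [[0, 0, 0], [0.1, -0.2, 14.7], 5],
  [[0, 0, 0], [0.1, -0.2, 14.7], 5],
  [[0, 0, 0], [0.1, -0.2, 14.7], 5],
  [[0, 0, 0], [0.1, -0.2, 14.7], 5],
  [[0, 0, 0], [0.1, -0.2, 14.7], 5],
  [[0, 0, 0], [0.1, -0.2, 14.7], 5],
], grip_force=15)

```text
time: 15.75
eef_pos: [0.408, -0.1838, 0.191]
tool_rot: [1.202, 2.902, -0.0]
force: [-1.4, 0.1, 5.5]
gripper_width: 0.0532
```

Call:
drive_tool([
  [[0, 0, 0], [0, 0, -1], 5],
  [[0, 0, 0], [0, 0, -4], 5],
  [[0, 0, 0], [0, 0, -8], 5],
  [[0, 0, 0], [0, 0, -12], 5],
  [[0, 0, 0], [0, 0, -13], 5],
  [[0, 0, 4], [-0.6, 2, -13], 5],
  [[0, 0, 9], [-1.5, 5, -13], 5],
  [[0, 0, 15], [-2.5, 8, -13], 5],
  [[0, 0, 21], [-3.4, 11, -13], 5],
  [[0, 0, 27], [-4.3, 14, -13], 5],
  [[0, 0, 33], [-5.2, 17, -13], 5],
  [[0, 0, 39], [-6.1, 20, -13], 5],
  [[0, 0, 43], [-6.6, 21.6, -13], 5],
  [[0, 0, 45], [-6.8, 22.2, -13], 5],
  [[0, 0, 45], [-6.8, 22.2, -13], 5],
  [[0, 0, 45], [-6.8, 22.2, -13], 5],
  [[0, 0, 45], [-6.8, 22.2, -13], 5],
  [[0, 0, 45], [-6.8, 22.2, -13], 5],
])

```text
time: 17.55
eef_pos: [0.6124, -0.0754, 0.3208]
tool_rot: [-2.222, -2.221, 0.0]
force: [0.5, 0.1, -0.8]
gripper_width: 0.0538
```

```bash
python3 - <<'E'
from h import *
s=snap('side','s3.png');snap('scene','c4.png')
a=np.hstack([cv2.imread('pics/s3.png')[90:250,130:400],cv2.imread('pics/c4.png')[120:280,80:350]]);cv2.imwrite('pics/j3.png',cv2.resize(a,(800,237),interpolation=cv2.INTER_AREA))
o=r.observe();print(o['eef_pos'],o['gripper_width'],o['force'])
E
```

```text
[ 0.61262226 -0.07523927  0.32086951] 0.0533503931139417 [ 0.32152339  0.59932135 -1.11591602]
```

View pics/j3.png

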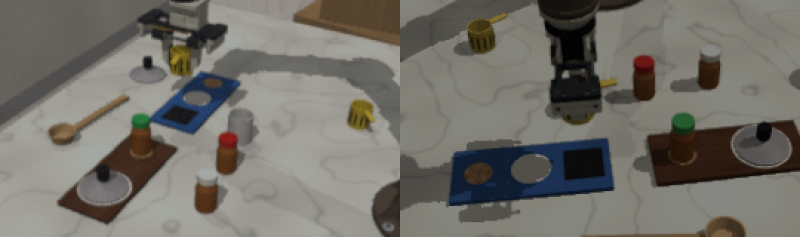

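The strainer hangs upright with its handle towards +y. Lowering.

Call:
drive_tool([
  [[0, 0, 0], [0, 0, 3], 5],
  [[0, 0, 0], [0, 0, 6], 5],
  [[0, 0, 0], [0, 0, 8.5], 5],
  [[0, 0, 0], [0, 0, 10], 5],
  [[0, 0, 0], [0, 0, 11], 5],
  [[0, 0, 0], [0, 0, 11.4], 5],
  [[0, 0, 0], [0, 0, 11.7], 5],
  [[0, 0, 0], [0, 0, 11.7], 5],
  [[0, 0, 0], [0, 0, 11.7], 5],
  [[0, 0, 0], [0, 0, 11.7], 6],
  [[0, 0, 0], [0, 0, 11.7], 7.5],
  [[0, 0, 0], [0, 0, 11.7], 9],
  [[0, 0, 0], [0, 0, 11.7], 9.18],
  [[0, 0, 0], [0, 0, 11.7], 9.18],
  [[0, 0, 0], [0, 0, 9], 9.18],
  [[0, 0, 0], [0, 0, 5], 9.18],
  [[0, 0, 0], [0, 0, 1], 9.18],
  [[0, 0, 0], [0, 0, -1], 9.18],
  [[0, 0, 0], [0, 0, -1], 9.18],
  [[0, 0, 0], [0, 0, -1], 9.18],
])

```text
time: 19.65
eef_pos: [0.6128, -0.0748, 0.3307]
tool_rot: [2.221, 2.221, 0.0]
force: [-0.1, -0.2, -1.1]
gripper_width: 0.0918
```

Call:
drive_tool([
  [[0, 0, 0], [0.3, -4, 0], 9.18],
  [[0, 0, 0], [0.5, -8, 0], 9.18],
  [[0, 0, 0], [0.8, -12, 0], 9.18],
  [[0, 0, 0], [0.9, -15, 0], 9.18],
  [[0, 0, 0], [0.9, -16, 0], 9.18],
  [[0, 0, 0], [0.9, -16, 0], 9.18],
  [[0, 0, 0], [0.9, -16, 2], 9.18],
  [[0, 0, 0], [0.9, -16, 5], 9.18],
  [[0, 0, 0], [0.9, -16, 8], 9.18],
  [[0, 0, 0], [0.9, -16, 11], 9.18],
  [[0, 0, 0], [0.9, -16, 12.6], 9.18],
  [[0, 0, 0], [0.9, -16, 13.2], 9.18],
  [[0, 0, 0], [0.9, -16, 13.2], 9.18],
  [[0, 0, 0], [0.9, -16, 13.2], 5.4],
  [[0, 0, 0], [0.9, -16, 13.2], 5.4],
  [[0, 0, 0], [0.9, -16, 13.2], 5.4],
  [[0, 0, 0], [0.9, -16, 13.2], 5.4],
  [[0, 0, 0], [0.9, -16, 13.2], 5.4],
  [[0, 0, 0], [0.9, -16, 13.2], 5.4],
  [[0, 0, 0], [0.9, -16, 13.2], 5.4],
], grip_force=20)

```text
time: 21.65
eef_pos: [0.4531, -0.0658, 0.1991]
tool_rot: [2.221, 2.221, 0.001]
force: [-0.9, 0.3, 5.7]
gripper_width: 0.0578
```

Call:
drive_tool([
  [[0, 0, 0], [0, 0, 0], 5.4],
  [[0, 0, 0], [0, 0, -1], 5.4],
  [[0, 0, 0], [0, 0, -4], 5.4],
  [[0, 0, 0], [0, 0, -8], 5.4],
  [[0, 0, 0], [0, 0, -12], 5.4],
  [[0, 0, 0], [0, 0, -13], 5.4],
  [[0, 0, 0], [-1, 1.6, -13], 5.4],
  [[0, 0, 0], [-2.7, 4.3, -13], 5.4],
  [[0, 0, 0], [-4.5, 7.2, -13], 5.4],
  [[0, 0, 0], [-6.3, 10, -13], 5.4],
  [[0, 0, 0], [-8.1, 13, -13], 5.4],
  [[0, 0, 0], [-9.5, 15.2, -13], 5.4],
  [[0, 0, 0], [-10.1, 16.1, -13], 5.4],
  [[0, 0, 0], [-10.1, 16.1, -13], 5.4],
  [[0, 0, 0], [-10.1, 16.1, -13], 5.4],
  [[0, 0, 0], [-10.1, 16.1, -13], 5.4],
  [[0, 0, 0], [-10.1, 16.1, -13], 5.4],
])

```text
time: 23.35
eef_pos: [0.6133, -0.1661, 0.329]
tool_rot: [-2.22, -2.222, -0.0]
force: [0.2, 0.2, -1.1]
gripper_width: 0.0573
```

```bash
python3 - <<'E'
from h import *
s=snap('side','s5.png');snap('scene','c5.png')
a=np.hstack([cv2.imread('pics/s5.png')[90:250,130:400],cv2.imread('pics/c5.png')[120:280,80:350]]);cv2.imwrite('pics/j5.png',cv2.resize(a,(800,237),interpolation=cv2.INTER_AREA))
o=r.observe();print(o['eef_pos'],o['gripper_width'],o['force'])
E
```

```text
[ 0.61353524 -0.16635947  0.32903205] 0.057473922829250526 [-0.52969636 -0.18502448 -1.02431154]
```

View pics/j5.png

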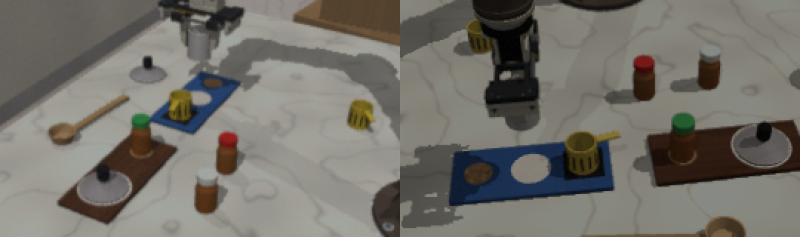

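The cup is held upright; the strainer stands on the black square. Placing the cup.

Call:
drive_tool([
  [[0, 0, 0], [0, 0, 3], 5.4],
  [[0, 0, 0], [0, 0, 6], 5.4],
  [[0, 0, 0], [0, 0, 8.5], 5.4],
  [[0, 0, 0], [0, 0, 10], 5.4],
  [[0, 0, 0], [0, 0, 11], 5.4],
  [[0, 0, 0], [0, 0, 11.4], 5.4],
  [[0, 0, 0], [0, 0, 11.7], 5.4],
  [[0, 0, 0], [0, 0, 11.7], 5.4],
  [[0, 0, 0], [0, 0, 11.7], 5.4],
  [[0, 0, 0], [0, 0, 11.7], 6.5],
  [[0, 0, 0], [0, 0, 11.7], 8],
  [[0, 0, 0], [0, 0, 11.7], 9.18],
  [[0, 0, 0], [0, 0, 11.7], 9.18],
  [[0, 0, 0], [0, 0, 11.7], 9.18],
  [[0, 0, 0], [0, 0, 9], 9.18],
  [[0, 0, 0], [0, 0, 5], 9.18],
  [[0, 0, 0], [0, 0, 1], 9.18],
  [[0, 0, 0], [0, 0, 0], 9.18],
  [[0, 0, 0], [0, 0, 0], 9.18],
  [[0, 0, 0], [0, 0, 0], 9.18],
])

```text
time: 25.45
eef_pos: [0.6135, -0.1667, 0.3277]
tool_rot: [-2.221, -2.221, 0.001]
force: [-0.5, -0.4, -0.1]
gripper_width: 0.092
```

Call:
drive_tool([
  [[0, 0, 0], [3, -2.5, 0], 9.18],
  [[0, 0, 0], [6.5, -5.4, 0], 9.18],
  [[0, 0, 0], [10, -8.4, 0], 9.18],
  [[0, 0, 0], [13.5, -11.3, 0], 9.18],
  [[0, 0, 0], [17, -14.2, 0], 9.18],
  [[0, 0, 0], [20, -16.8, 0], 9.18],
  [[0, 0, 0], [22, -18.4, 0], 9.18],
  [[0, 0, 0], [22, -18.4, 0], 9.18],
  [[0, 0, 0], [22, -18.4, 0], 9.18],
  [[0, 0, 0], [22, -18.4, 0], 9.18],
  [[0, 0, 0], [22, -18.4, 0], 9.18],
], grip_force=25)

```text
time: 26.55
eef_pos: [0.4304, 0.0523, 0.3283]
tool_rot: [-2.223, -2.219, 0.001]
force: [0.5, -0.4, 0.1]
gripper_width: 0.0916
```

```bash
python3 - <<'E'
from h import *
from m import blobs
s=snap('wrist','w6.png');o=r.observe();print(o['eef_pos'])
cl=cloud(s);hsv=cv2.cvtColor(s['color'],cv2.COLOR_RGB2HSV).astype(int)
blobs(s,cl,((hsv[...,0]<4)|(hsv[...,0]>176))&(hsv[...,1]>200)&(hsv[...,2]>60)&(cl[...,2]>.07),200)
E
```

```text
[0.43039133 0.05238001 0.32836438]
  px [251.  198.5] A 2446 med [0.43  0.056 0.085] min [0.413 0.036 0.077] max [0.447 0.073 0.087]
```

View pics/w6.png

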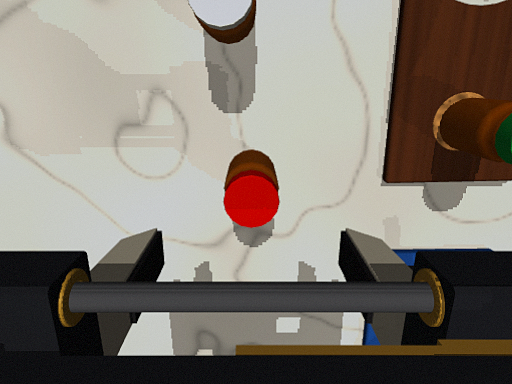

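The red cap lies at wrist (251,199), centred between the jaws at (0.430, 0.054).

Call:
drive_tool([
  [[0, 0, 0], [0.1, 0, 3], 9.18],
  [[0, 0, 0], [0.1, 0, 6], 9.18],
  [[0, 0, 0], [0.1, 0, 9], 9.18],
  [[0, 0, 0], [0.1, 0, 11], 9.18],
  [[0, 0, 0], [0.1, 0, 12.1], 9.18],
  [[0, 0, 0], [0.1, 0, 12.1], 9.18],
  [[0, 0, 0], [0.1, 0, 12.1], 4],
  [[0, 0, 0], [0.1, 0, 12.1], 4],
  [[0, 0, 0], [0.1, 0, 12.1], 4],
  [[0, 0, 0], [0.1, 0, 12.1], 4],
  [[0, 0, 0], [0.1, 0, 12.1], 4],
  [[0, 0, 0], [0.1, 0, 12.1], 4],
  [[0, 0, 0], [0.1, 0, 12.1], 4],
  [[0, 0, 0], [0.1, 0, 12.1], 4],
  [[0, 0, 0], [0.1, 0, 12.1], 4],
])

```text
time: 28.1
eef_pos: [0.4301, 0.0542, 0.2078]
tool_rot: [2.221, 2.221, 0.0]
force: [-0.3, -0.7, 3.1]
gripper_width: 0.0437
```

Call:
drive_tool([
  [[0, 0, 0], [0, 0, -1], 4],
  [[0, 0, 0], [0, 0, -4], 4],
  [[0, 0, 0], [0, 0, -8], 4],
  [[0, 0, 0], [0, 0, -12], 4],
  [[0, 0, 0], [0, 0, -13], 4],
  [[0, 0, 0], [-1.7, 1, -13], 4],
  [[0, 0, 0], [-5, 3, -13], 4],
  [[0, 0, 0], [-8.5, 5, -13], 4],
  [[0, 0, 0], [-12, 7.1, -13], 4],
  [[0, 0, 0], [-15.5, 9.2, -13], 4],
  [[0, 0, 0], [-19, 11.2, -13], 4],
  [[0, 0, 0], [-22.5, 13.3, -13], 4],
  [[0, 0, 0], [-26, 15.4, -13], 4],
  [[0, 0, 0], [-29, 17.2, -13], 4],
  [[0, 0, 0], [-30.9, 18.3, -13], 4],
  [[0, 0, 0], [-31.3, 18.5, -13], 4],
  [[0, 0, 0], [-31.3, 18.5, -13], 4],
  [[0, 0, 0], [-31.3, 18.5, -13], 4],
  [[0, 0, 0], [-31.3, 18.5, -13], 4],
])

```text
time: 30.0
eef_pos: [0.6147, -0.2574, 0.3378]
tool_rot: [-2.219, -2.223, -0.001]
force: [-0.5, 0.3, -1.5]
gripper_width: 0.0435
```

Call:
drive_tool([
  [[0, 0, 0], [-0.1, 0, 3], 4],
  [[0, 0, 0], [-0.1, 0, 6], 4],
  [[0, 0, 0], [-0.1, 0, 8.5], 4],
  [[0, 0, 0], [-0.1, 0, 10], 4],
  [[0, 0, 0], [-0.1, 0, 11], 4],
  [[0, 0, 0], [-0.1, 0, 11.4], 4],
  [[0, 0, 0], [-0.1, 0, 11.7], 4],
  [[0, 0, 0], [-0.1, 0, 11.7], 4],
  [[0, 0, 0], [-0.1, 0, 11.7], 4],
  [[0, 0, 0], [-0.1, 0, 11.7], 5],
  [[0, 0, 0], [-0.1, 0, 11.7], 6.5],
  [[0, 0, 0], [-0.1, 0, 11.7], 8],
  [[0, 0, 0], [-0.1, 0, 11.7], 9],
  [[0, 0, 0], [-0.1, 0, 11.7], 9],
  [[0, 0, 0], [-0.1, 0, 9], 9.18],
  [[0, 0, 0], [-0.1, 0, 5], 9.18],
  [[0, 0, 0], [-0.1, 0, 1], 9.18],
  [[0, 0, 0], [-0.1, 0, 0], 9.18],
  [[0, 0, 0], [-0.1, 0, 0], 9.18],
])

```text
time: 31.9
eef_pos: [0.6154, -0.2601, 0.3399]
tool_rot: [2.219, 2.219, 0.003]
force: [-0.2, -2.0, -0.5]
gripper_width: 0.0918
```

Call:
drive_tool([
  [[0, 0, 0], [0, -4, -3], 9.18],
  [[0, 0, 0], [0, -8, -5], 9.18],
  [[0, 0, 0], [0, -12, -6], 9.18],
  [[0, 0, 0], [0, -15, -6], 9.18],
  [[0, 0, 0], [0, -18, -6], 9.18],
  [[0, 0, 0], [0, -20, -6], 9.18],
  [[0, 0, 0], [0, -20, -6], 9.18],
  [[0, 0, 0], [0, -20, -6], 9.18],
  [[0, 0, 0], [0, -20, -6], 9.18],
  [[0, 0, 0], [0, -20, -6], 9.18],
])

```text
time: 32.9
eef_pos: [0.4158, -0.2596, 0.3972]
tool_rot: [-2.22, -2.222, 0.0]
force: [0.6, -1.1, 0.1]
gripper_width: 0.0914
```

```bash
cat > chk.py <<'E'
from m2 import *
for n in ['scene','side']:
    s=snap(n,'f_'+n+'.png');cl=cloud(s);P=cl.reshape(-1,3);print(n)
    for k,c,rad,z0,z1,w in [('red',(.615,-.259),.022,.02,.067,.03),('green',(.612,.1),.022,.02,.067,.03),('white',(.41,.187),.022,.01,.055,.03),('cup',(.614,-.167),.0285,.02,.076,.04),('strainer',(.613,-.075),.027,.02,.057,.035),('lid',(.61,.246),.013,.04,.058,.022),('mug',(.425,.455),.04,.01,.08,.045)]:
        m=(P[:,2]>z0)&(P[:,2]<z1)&(np.hypot(P[:,0]-c[0],P[:,1]-c[1])<w)
        m2=(P[:,2]<.15)&(np.hypot(P[:,0]-c[0],P[:,1]-c[1])<.04)
        print(k,*fit(P[m],c,rad),'top',np.percentile(P[m2,2],98).round(3))
o=r.observe();print(o['time'],o['eef_pos'])
E
python3 chk.py; python3 -c "
import cv2
a=cv2.imread('pics/f_scene.png')[100:310,90:420];cv2.imwrite('pics/fz.png',cv2.resize(a,None,fx=2.4,fy=2.4,interpolation=cv2.INTER_CUBIC))"
```

```text
scene
red [ 0.61528629 -0.25880153] 0.0006924702173045048 241 top 0.098
green [0.61248426 0.09990098] 0.0008514913454335683 214 top 0.099
white [0.41056596 0.18662888] 0.0009780647431488383 175 top 0.088
cup [ 0.61502056 -0.16468282] 0.0013096037008811477 547 top 0.083
strainer [ 0.61393608 -0.07454326] 0.001666665524538903 348 top 0.068
lid [0.60937885 0.24763375] 0.001083146525483832 51 top 0.065
mug [0.4254813 0.456441 ] 0.0018120879849622476 696 top 0.091
side
red [ 0.61519598 -0.26130755] 0.0018804104837195808 98 top 0.099
green [0.61379572 0.09789238] 0.0009808208009861041 159 top 0.101
white [0.41191934 0.18441024] 0.0007462429535899373 186 top 0.088
cup [ 0.61414678 -0.16749541] 0.001762930541581071 215 top 0.085
strainer [ 0.61350624 -0.07634183] 0.0014731067358815068 153 top 0.07
lid [0.6109443  0.24458075] 0.0007063587725122233 42 top 0.066
mug [0.42309788 0.45748946] 0.0017303433256747498 1052 top 0.092
33.0 [ 0.41555924 -0.25966701  0.39736778]
```

View pics/fz.png

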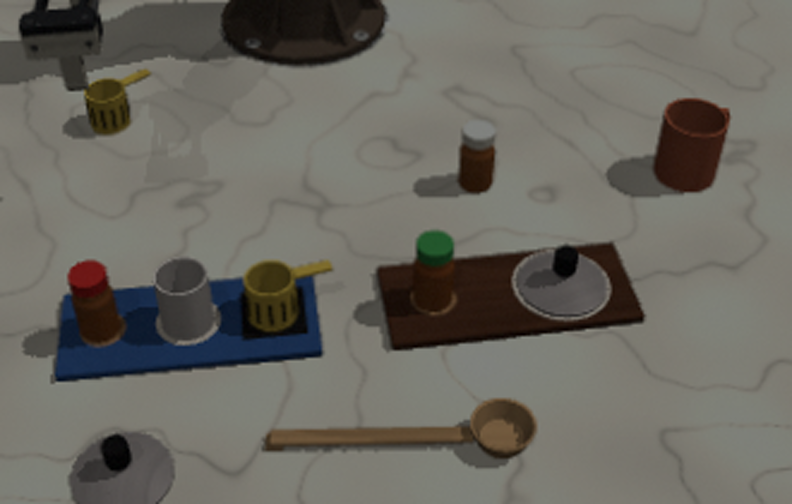

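The final picture shows all five things upright on their marks: crop red (98,305), cup (185,300), strainer (272,297), green (434,272), lid (562,283). The measured centres agree with the marks to about 3 mm, and the bystanders have not moved.

```bash
python3 -c "
from cell import finish_job
print(finish_job())"
```

```text
the job is handed in; nothing more can be done
None
```

Both kits are made up and the job was handed in at about 33 s; no verdict was reported.

- **Tea kit (blue board):** the red-capped bottle is on the small round mark, the cup on the white round mark and the yellow strainer on the black square.
- **Rice kit (wooden board):** the green-capped bottle is on the small round mark and the steel lid, knob up, on the large white mark.
- **Look-alikes:** I took the strainer farthest from the base and the lid farthest to the robot's right. The other strainer and lid were left alone.

**Last checks:** Circle fits in the scene and side views put every thing within about 3 mm of its mark's measured centre, against the 15 mm allowed. All five look upright, and their top heights match standing on the 12 mm board. The white-capped bottle and mug measured within 1 mm of their starting positions. The ladle was only checked by eye and looks unmoved.

**Disagreements:** The two cameras differed by 1–5 mm, mostly in y, so I used their average. An upward wrist force of up to 6 N showed while grasping the strainer and the cup. It was gone once they were lifted.

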